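Load a workpiece carrier under the nest's bridge and latch it

ROBOT

A 6-joint arm with a two-finger parallel gripper is mounted at the origin on the work surface. World frame = base frame: x ahead of the robot, y to its left, z up, the work surface at z = 0. Lengths are in mm, angles in rad, forces in N, time in s.
With the tool pointing down it reaches from about 300 to 775 mm from the base axis. Payload 14.6 kg.
Tool frame: the origin (TCP) lies at the very end of the fingers, on their centre line; the grasp point (between the pads) lies 19 mm behind it; z points along the fingers, y is the line along which they close (so a half turn about z gives the same grasp; the last joint's range is limited). The gripper opens to 94 mm and grips with 3 to 60 N. Pads are 16 mm wide; open, the fingers measure 119 mm over their backs; the gripper's body (75 mm by 177 mm) begins 78 mm behind the grasp point.
Start: joints at [-1.395, 0.3, 1.521, -0, 1.321, -0.067], TCP at [132.225, -533.859, 205.446] pointing down, gripper open.
Joint ranges: [-3.03, 3.03], [-0.79, 2.21], [0.23, 2.52], [-1.04, 4.18], [0, 3.07], [-2.55, 2.55]. Speed limits (rad/s): [2.22, 2.22, 2.57, 3.14, 3.14, 3.14].

INTERFACE

Orientations are given as [roll, pitch, yaw] about the fixed x, y, z axes, in that order (R = Rz(yaw) Ry(pitch) Rx(roll)).
In Python, from cell import manip gives the robot as it stands.
- The arm moves only by the tool servo_tool, never from a script. Its argument "rows" is a list of rows, each a list of 7 numbers: the turn, a rotation vector about the world's x, y, z in degrees, then the shift along the world's x, y, z in mm, then the closure, from 0 (fully open) to 1 (shut). In form: [[rx, ry, rz, dx, dy, dz, fingers], ...]. A call has 1 to 20 rows; each row shifts and turns the commanded pose from where the row before left it; what a row does not reach is not made up. A row lasts 1/8 s, in which the tool goes at most 62.5 mm and 10.7 degrees, less where a joint would pass 70% of its speed; a pose out of reach is approached as far as the arm can. A call with a gripper value outside its range is refused whole. The fingers move at their own pace and stop on an object; "grip_force" is the grip in N (left out, the last holds). Time passes only in rows, so rows that do not move let the fingers close. It gives the time, the measured TCP pose, the force, the opening and the grip force at its end, in the units of the state.
- manip.read_state(): the state, without advancing time (a new reading comes with each control period).
- manip.camera(name): name is "side" or "top" or "wrist"; returns the picture (420x560x3 uint8, red, green, blue); there is no depth.
- manip.camera_info(name): a dict with "fx", "fy", "cx", "cy" (pixels), "D" ([k1, k2, p1, p2, k3] as OpenCV has them; the pictures are not rectified), "position" and "rotation" of the camera in the world; the wrist camera has in their place "T_tool_cam" (4x4, takes a point from camera to tool coordinates, whose origin is the TCP and whose axes are the flange's). Camera axes: x right, y down, z forward; pixel columns grow to the right and rows downward; lengths in mm; the calibration is good to about 2 mm. A picture is of the moment at which its call begins: read the wrist's pose just before it. camera_info takes no time and is no camera call.
- manip.sign_off(): hands the job in; it is judged then, once.
The state is a dict: "clock": time; "joints": joint angles; "qd": joint speeds; "effort": joint torques, N m; "eef_pos": TCP position; "eef_rot": TCP orientation; "wrist_force": force on the tool from outside, world axes, zero at the start; "moment": the same for the moment, N m; "finger_gap": finger opening in mm; "finger_force": force on a finger pad.
Only numpy, scipy, OpenCV 4.12 (cv2) and the standard library are available. Lean on these libraries where they do the work, as an engineer would, in place of code of your own. Each camera call takes 0.05 s, during which the arm holds its last target. There are 200 camera calls.

TASK

Draw the carrier with the white disc out of the blue magazine, set it down and let go, then take it again by its black tail and slide it nose first under the yellow bridge of the nest until it is fully home against the end stop, so the disc shows centred in the bridge's window. Then swing the latch with the red post fully shut behind its tail. Leave the empty carrier in its lane and do not disturb the other things on the table.

Things in the scene. Friction and masses are not known exactly. Their poses are not given: they have to be found in the camera images.
- carrier: carrier to load: flat paddle 18 mm thick, 0.2-0.4 kg, white disc on top. Origin mid underside, z up, nose towards its -y. Green-painted metal body 48 mm wide, y = -85 (nose, corners r 5) to +15 mm; black tail 30 mm wide, y = +15 to +85. Mass centre y = -31. Starts in either magazine lane, only 70-80 mm of its nose sticking out
- carrier_disc (a point): centre of the white disc's top (38 mm diameter, 2 mm proud): 35 mm from the carrier's origin towards the nose, 20 mm above its underside
- spare: the other carrier, same shape and axes but with a flat black round mark and no disc; lies in the other lane, to be left there
- magazine: fixed blue two-lane magazine, 190 x 200 mm, origin on the table. Lanes at x = -50 and +50 mm, 54 mm wide, run along y, open towards its -y. Floor top z = 6 mm, y = -95 to +105. Roof (underside z = 32, top 41 mm) and lane walls only from y = -10 to +105; no walls before that
- nest: fixed loading nest, origin on the table under its channel's mouth; carriers slide in along its -y. Base plate x = -60 to 100, y = -130 to 190 mm, top z = 6; free apron at y > 8. Rails 52 mm apart, y = 8 (round ends) to -100, end stop face y = -100. Yellow bridge bars y = -25..0 and -100..-75, underside z = 30, top 40. Carrier home: its origin at (0, -15, 6), tail y = 0 to 70
- nest_window (a point): where the centre of the disc's top is when the carrier is fully home (nest frame 0, -50, 26 mm)
- nest_mouth (a point): middle of the channel's mouth on the base plate's top (nest frame 0, 0, 6 mm)
- latch (a joint): latch angle, rad: 0 = fully shut across the channel, 3 mm behind a home carrier's tail (arm along nest -x from its pivot); 1.57 = open, arm along nest +y beside the apron; stops at 2.1. A stiff hinge: stays where left, about 1 N at the post moves it; a carrier not home blocks it
- latch_pivot (a point): top of the latch's vertical hinge axis, at nest frame x = 70, y = 80, z = 24 mm
- latch_post (a point): centre of the top of the latch's red round post, 14 mm diameter, upright on the steel arm from z = 23 to 60 mm, 80 mm from the pivot; the arm is 14 mm wide, z = 11 to 23 mm, and reaches 105 mm from the pivot
- pin_bin: bystander: open blue bin of black pins, 110 x 160 x 70 mm; origin under its centre
- disc_stack: bystander: stack of white discs, 56 mm diameter, 15 mm high
- screwdriver: bystander: screwdriver lying on the table
- wrench: bystander: wrench lying on the table
- oil: bystander: small bottle, 36 mm diameter, 100 mm high
- grease: bystander: jar, 64 mm diameter, 60 mm high
- scrap_box: bystander: green open box with discs, 160 x 120 x 50 mm
Things that resemble listed ones, but are neither listed nor needed, are in the scene too. What is shaped like the carrier but orange or pink is not meant.

How it is judged (in metres and radians):
On the way, in this order (a step that is already met when the one before it is completed fails the run):
1. the carrier with the white disc is out of the magazine ((y of carrier in the frame of magazine below -0.1 m or height (world z) of carrier above 0.045 m)), for 0.1 s.
2. it is set down flat outside the magazine, let go, not yet fully home ((y of carrier in the frame of magazine below -0.1 m or height (world z) of carrier above 0.045 m) and contact force between the fingers and carrier below 0.05 N and linear speed of carrier below 0.02 m/s and angle between carrier's own z axis and vertical below 0.1 rad and height (world z) of carrier below 0.03 m and distance between carrier_disc and nest_window above 0.03 m), for 0.2 s.
3. the carrier lies under the bridge, fully home (disc within 6 mm of the window's centre) (distance between carrier_disc and nest_window below 0.006 m and angle between the y axis of carrier and the y axis of nest, either way round below 0.06 rad and angle between carrier's own z axis and vertical below 0.06 rad), for 0.2 s.
4. the latch is fully shut behind it (value of joint latch below 0.06 rad), for 0.2 s.
At the end, for the whole second after the job is handed in: The carrier lies flat and still in the channel, nose in, disc within 6 mm of the window's centre, within 0.06 rad of the nest's axis; latch within 0.06 rad of shut; the spare carrier moved less than 20 mm, every bystander less than 40 mm (all of step 3 and value of joint latch below 0.06 rad and linear speed of carrier below 0.01 m/s and distance of spare from where it was at the start of the episode below 0.02 m and distance of each of pin_bin, disc_stack, screwdriver, wrench, oil, grease, scrap_box from where it was at the start of the episode below 0.04 m); the robot touches nothing.
It fails at once if the empty carrier is moved more than 20 mm (distance of spare from where it was at the start of the episode above 0.02 m).
It fails at once if a bystander is moved more than 40 mm (distance of any of pin_bin, disc_stack, screwdriver, wrench, oil, grease, scrap_box from where it was at the start of the episode above 0.04 m).
It also fails if it takes over 67 s, if anything falls off the work surface, if the arm or the gripper's body presses on something with over 40 N, if the wrist force passes 120 N, or if a joint passes its speed limit or range.

## Working session

There is one attempt and no reset: what is moved stays moved. The work goes in short steps, Python scripts to look and compute and a tool call to move; the robot and the scene stay as the last step left them, time stands still between calls to the robot, and variables do not carry over. Pictures are saved under pics/ and viewed, at most 10 in all, crops included, and the job is handed in when it is done.

Besides the shell and the picture viewer there is one more tool, called after "Call:" as name([rows], argument=value, ...), one row to a line, values as JSON. servo_tool: Moves the arm, as the interface text tells. Its arguments: {"type":"object","properties":{"rows":{"type":"array","items":{"type":"array","items":{"type":"number"}}},"grip_force":{"type":"number"}},"required":["rows"]}

```bash
mkdir -p pics
cat > h.py <<'E'
from cell import manip
import numpy as np, cv2
from scipy.spatial.transform import Rotation as R
def info(n):
    i=manip.camera_info(n)
    K=np.array([[i['fx'],0,i['cx']],[0,i['fy'],i['cy']],[0,0,1.]]);D=np.array(i['D'],float)
    if n=='wrist':
        s=manip.read_state();T=np.array(i['T_tool_cam'])
        Rt=R.from_euler('xyz',s['eef_rot']).as_matrix()
        return K,D,Rt@T[:3,:3],Rt@T[:3,3]+np.array(s['eef_pos'])
    return K,D,np.array(i['rotation']).reshape(3,3),np.array(i['position'])
def ray(c,px):
    K,D,Rc,p=c
    u=cv2.undistortPoints(np.array(px,float).reshape(-1,1,2),K,D).reshape(-1,2)
    return p,(Rc@np.c_[u,np.ones(len(u))].T).T
def onz(c,px,z):
    p,d=ray(c,px); return p+d*((z-p[2])/d[:,2])[:,None]
def tri(c1,a,c2,b):
    p,d=ray(c1,[a]);q,e=ray(c2,[b]);d=d[0]/np.linalg.norm(d[0]);e=e[0]/np.linalg.norm(e[0])
    t=np.linalg.lstsq(np.c_[d,-e],q-p,rcond=None)[0]
    return (p+d*t[0]+q+e*t[1])/2,np.linalg.norm(p+d*t[0]-q-e*t[1])
def proj(c,P):
    K,D,Rc,p=c
    return cv2.projectPoints(np.array(P,float).reshape(-1,3),cv2.Rodrigues(Rc.T)[0],-Rc.T@p,K,D)[0].reshape(-1,2)
def save(n,f):
    im=manip.camera(n)[:,:,::-1].copy();cv2.imwrite(f,im);return im
E
python3 - <<'E'
from h import *
print(manip.read_state())
for n in('top','side','wrist'):
    c=info(n);print(n,c[0].ravel()[[0,2,4,5]],c[1],c[2],c[3]);save(n,f'pics/{n}0.png')
a=cv2.imread('pics/top0.png');b=cv2.imread('pics/side0.png')
E
```

```text
{'clock': 0.0, 'joints': array([-1.39459586e+00,  3.00461212e-01,  1.52160168e+00, -1.88029599e-05,
        1.32070994e+00, -6.65578991e-02]), 'qd': array([-5.88851050e-05, -1.48736758e-05, -2.81263740e-03, -1.68466860e-05,
        3.92613275e-04, -2.85673102e-04]), 'effort': array([ 1.87913953e-03, -5.31806266e+01, -3.52738452e+01,  7.09070242e-02,
        2.43754894e-02, -1.05588877e-04]), 'eef_pos': array([ 132.17613877, -533.59852835,  204.88304684]), 'eef_rot': array([-3.14041388e+00, -6.03197591e-05,  2.42762994e-01]), 'wrist_force': array([ 0.00781727,  0.53177447, -0.44158573]), 'moment': array([-0.03759581,  0.03911408, -0.02100768]), 'finger_force': 0.0, 'finger_gap': 93.71961035805131}Traceback (most recent call last):
  File "<stdin>", line 4, in <module>
  File "h.py", line 11, in info
    return K,D,np.array(i['rotation']).reshape(3,3),np.array(i['position'])
               ~~~~~~~~~~~~~~~~~~~~~~~~~~~~~~~^^^^^
ValueError: cannot reshape array of size 3 into shape (3,3)
```

Rotation is rpy.

```bash
sed -i "s/np.array(i\['rotation'\]).reshape(3,3)/R.from_euler('xyz',i['rotation']).as_matrix()/" h.py
python3 - <<'E'
from h import *
for n in('top','side','wrist'):
    c=info(n);print(n,c[0].ravel()[[0,2,4,5]],c[1],c[2].round(3).tolist(),c[3]);save(n,f'pics/{n}0.png')
E
```

```text
top [389.60019361 271.84236636 389.60019361 209.09133687] [-0.06812581  0.          0.          0.          0.        ] [[0.018, -0.99, 0.143], [-1.0, -0.019, -0.007], [0.01, -0.143, -0.99]] [ 3.02432960e+02 -1.15180801e+00  1.34086081e+03]
side [472.27383234 283.30871512 472.27383234 217.93933485] [0.00202827 0.         0.         0.         0.        ] [[0.936, -0.168, 0.308], [-0.35, -0.479, 0.805], [0.012, -0.861, -0.508]] [   37.42288445 -1160.29312393   819.70667579]
wrist [375.37252356 278.25107882 375.37252356 214.72471496] [0.00137368 0.         0.         0.         0.        ] [[0.241, -0.933, -0.267], [-0.971, -0.232, -0.065], [-0.001, 0.275, -0.961]] [ 208.48278976 -515.9501958   384.58275064]
```

View pics/top0.png

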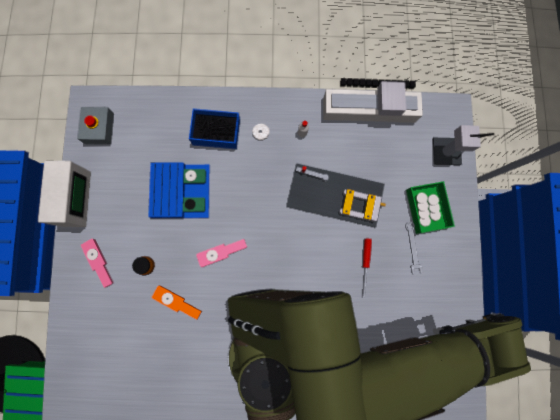

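View pics/side0.png

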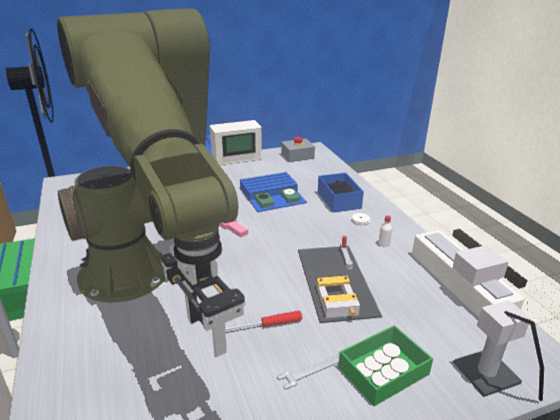

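Top view: the magazine is at (180,190), with the white-disc carrier at (191,176) and the black-mark spare at (191,204). The nest is at (336,195), with yellow bars near (350,205) and (372,207) and the red latch post at (303,169). Pink (92,255), (212,255) and orange (168,299) paddles are lookalikes. I'll compute rough positions, then look from closer with the wrist camera.

Run:
```python
from h import *
c=info('top')
P={'disc':(191,176,26),'spare':(191,204,24),'post':(303,169,60),'bar1':(348,205,40),'bar2':(374,206,40)}
for k,v in P.items(): print(k,onz(c,[v[:2]],v[2])[0].round())
i=manip.camera_info('wrist');print(np.array(i['T_tool_cam']).round(3))
im=cv2.imread('pics/top0.png')
a=cv2.resize(im[150:230,140:250],None,fx=5,fy=5,interpolation=2);cv2.imwrite('pics/crop.png',a)
```

```text
disc [602. 271.  26.]
spare [505. 267.  24.]
post [ 626. -113.   60.]
bar1 [ 509. -268.   40.]
bar2 [ 507. -358.   40.]
[[   0.      -0.961   -0.275   78.338]
 [   1.       0.       0.       0.983]
 [  -0.      -0.275    0.961 -179.599]
 [   0.       0.       0.       1.   ]]
```

View pics/crop.png

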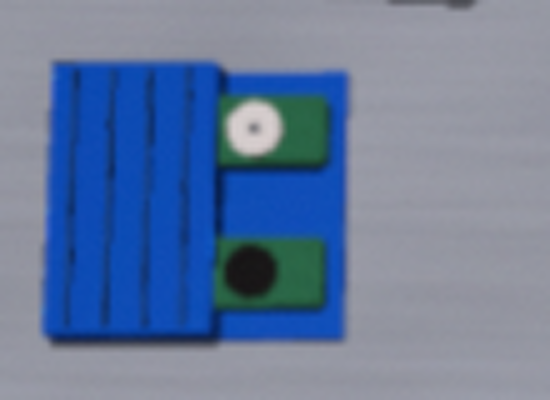

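The crop confirms it: the upper lane (px 191,176) holds the green carrier with the white disc, and the lower lane (191,204) holds the spare with the black mark. Now moving the wrist over the nest.

Call:
servo_tool([
  [0,0,9.5,50,46,10,0],
  [0,0,9.5,50,46,10,0],
  [0,0,9.5,50,46,10,0],
  [0,0,9.5,50,46,10,0],
  [0,0,9.5,50,46,10,0],
  [0,0,9.5,50,46,10,0],
  [0,0,9.5,50,46,10,0],
  [0,0,9.5,50,46,10,0],
  [0,0,0,0,0,0,0],
  [0,0,0,0,0,0,0],
])

```text
clock: 1.4
eef_pos: [495.9, -199.1, 277.8]
eef_rot: [-3.141, -0.0, 1.568]
wrist_force: [0.9, -0.8, 0.0]
finger_gap: 94.7
finger_force: 0.0
```

Run:
```python
from h import *
s=manip.read_state();print(s['clock'],s['eef_pos'],s['eef_rot'])
save('wrist','pics/w1.png')
import pickle;pickle.dump(info('wrist'),open('w1.pkl','wb'))
```

```text
1.4 [ 495.90418567 -199.10102112  277.79228918] [-3.14072300e+00 -2.01913192e-04  1.56841165e+00]
```

View pics/w1.png

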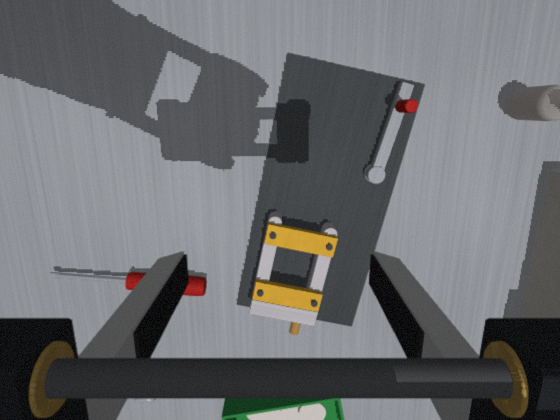

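The view shows the nest: bars at (300,238) and (287,294), mouth facing up, pivot (375,175), red post (406,106), latch open and channel clear. I'll take a second view from +y, then measure by colour.

Call:
servo_tool([
  [0,0,0,0,45,0,0],
  [0,0,0,0,45,0,0],
  [0,0,0,0,0,0,0],
  [0,0,0,0,0,0,0],
])

```text
clock: 1.95
eef_pos: [495.9, -110.1, 278.3]
eef_rot: [3.141, 0.0, 1.568]
wrist_force: [0.3, -0.8, -0.3]
finger_gap: 93.9
finger_force: 0.0
```

```bash
cat > d.py <<'E'
from h import *
def big(m,k=1):
    cs=sorted(cv2.findContours(m.astype(np.uint8),0,1)[0],key=cv2.contourArea)[::-1]
    return cs[:k]
def cen(c):
    m=cv2.moments(c);return (m['m10']/m['m00'],m['m01']/m['m00'])
def hsv(im): return cv2.cvtColor(im,cv2.COLOR_BGR2HSV)
E
python3 - <<'E'
from d import *
import pickle
s=manip.read_state();print(s['clock'],s['eef_pos'])
c2=info('wrist');pickle.dump(c2,open('w2.pkl','wb'));b=save('wrist','pics/w2.png')
c1=pickle.load(open('w1.pkl','rb'));a=cv2.imread('pics/w1.png')
out=[]
for im,c in((a,c1),(b,c2)):
    h=hsv(im)
    y=(h[...,0]>15)&(h[...,0]<32)&(h[...,1]>150)&(h[...,2]>150)
    print('bars')
    for q in big(y,2):
        r=cv2.minAreaRect(q);print(cv2.contourArea(q),np.round(cen(q),1),np.round(r[2],1),np.round(cv2.boxPoints(r),0).tolist())
        bp=onz(c,cv2.boxPoints(r),40);print(bp.mean(0).round(1),bp.round(0)[:,:2].tolist())
    red=((h[...,0]<8)|(h[...,0]>172))&(h[...,1]>150)&(h[...,2]>80)
    for q in big(red,3): print('red',cv2.contourArea(q),np.round(cen(q),1),cv2.boundingRect(q))
    pl=(h[...,2]<95)&(h[...,2]>40)&(h[...,1]<60)
    g=cv2.cvtColor(im,6);print('plate px',im[150,330],im[200,400],im[210,350],'latch',im[140,388])
E
```

```text
1.95 [ 495.89118045 -110.08527177  278.33091799]
bars
1288.0 [300.4 240.4] 11.3 [[264.0, 243.0], [268.0, 224.0], [337.0, 238.0], [334.0, 257.0]]
[ 520.3 -272.    40. ] [[477.0, -275.0], [482.0, -251.0], [563.0, -269.0], [560.0, -293.0]]
1113.0 [286.8 296.5] 11.1 [[252.0, 299.0], [256.0, 281.0], [322.0, 294.0], [318.0, 312.0]]
[ 504.5 -345.3   40. ] [[461.0, -348.0], [466.0, -324.0], [547.0, -342.0], [544.0, -366.0]]
red 288.0 [195.  286.6] (183, 277, 23, 19)
red 177.0 [132.7 279.9] (126, 273, 19, 17)
red 127.5 [410.8 105.5] (405, 99, 13, 14)
plate px [76 73 69] [153 147 146] [74 72 67] latch [165 158 156]
bars
1079.0 [299.5 307.4] 10.9 [[265.0, 310.0], [269.0, 293.0], [334.0, 305.0], [331.0, 323.0]]
[ 520.9 -271.3   40. ] [[478.0, -274.0], [482.0, -250.0], [564.0, -268.0], [560.0, -292.0]]
368.5 [280.4 352.8] 90.0 [[255.0, 345.0], [319.0, 345.0], [319.0, 357.0], [255.0, 357.0]]
[ 505. -334.   40.] [[464.0, -325.0], [546.0, -325.0], [547.0, -343.0], [463.0, -343.0]]
red 774.0 [182.4 344.6] (154, 335, 55, 20)
red 97.5 [402.6 190.5] (397, 185, 12, 12)
red 32.0 [557.7 197.6] (556, 191, 4, 14)
plate px [71 68 69] [68 67 64] [76 71 68] latch [148 143 140]
```

View pics/w2.png

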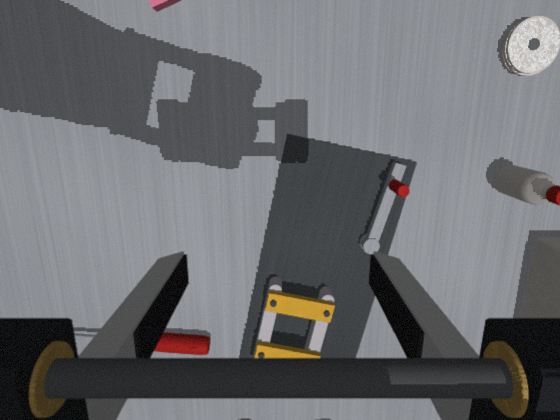

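Front-bar centres agree between both views at z=40 ((520,-272) and (521,-271)), which confirms the height. Post is at (402,190) and pivot at (372,245). Now to the magazine.

Call:
servo_tool([
  [0,0,0,6,40,0,0],
  [0,0,0,6,40,0,0],
  [0,0,0,6,40,0,0],
  [0,0,0,6,40,0,0],
  [0,0,0,6,40,0,0],
  [0,0,0,6,40,0,0],
  [0,0,0,6,40,0,0],
  [0,0,0,6,40,0,0],
  [0,0,0,6,40,0,0],
  [0,0,0,6,40,0,0],
  [0,0,0,0,0,0,0],
  [0,0,0,0,0,0,0],
])

```text
clock: 3.5
eef_pos: [556.8, 289.7, 277.9]
eef_rot: [-3.141, 0.0, 1.568]
wrist_force: [0.4, -0.1, -0.4]
finger_gap: 94.0
finger_force: 0.0
```

```bash
cat > mag.py <<'E'
from d import *
def meas(n):
    import pickle
    s=manip.read_state();print(s['clock'],s['eef_pos'])
    c=info('wrist');pickle.dump(c,open(n+'.pkl','wb'));im=save('wrist','pics/'+n+'.png')
    h=hsv(im);g=(h[...,0]>45)&(h[...,0]<95)&(h[...,1]>70)&(h[...,2]>30)
    d={}
    for q in big(g,3):
        if cv2.contourArea(q)<300: continue
        hull=cv2.convexHull(q);r=cv2.minAreaRect(hull);bp=onz(c,cv2.boxPoints(r),24)
        print('green',cv2.contourArea(q),cv2.boundingRect(q),'box',bp.round(1)[:,:2].tolist())
    w=(h[...,1]<45)&(h[...,2]>170)
    gd=cv2.dilate(g.astype(np.uint8),np.ones((9,9)))
    for q in big(w,6):
        if cv2.contourArea(q)>300:
            p=np.array(cen(q));print('white',cv2.contourArea(q),p.round(1),onz(c,[p],26)[0].round(1))
    return c,im
E
python3 -c "
from mag import *
meas('m1')"
```

```text
3.5 [556.7761037  289.68828976 277.91687151]
green 2233.0 (299, 175, 41, 59) box [[579.3, 292.5], [625.9, 292.4], [628.9, 221.1], [580.2, 221.2]]
green 2191.5 (214, 178, 43, 58) box [[479.8, 289.1], [527.9, 290.8], [529.1, 220.2], [478.8, 218.4]]
white 4056.5 [325.8 269. ] [614.1 174.4  26. ]
white 1402.5 [143.6 237.7] [391.  216.2  26. ]
white 810.0 [195.5 255.5] [452.7 192.9  26. ]
white 753.5 [319.7 193.1] [603.8 271.3  26. ]
white 616.5 [ 99.5 258.1] [333.8 189.7  26. ]
white 487.5 [247.8 253.1] [517.4 195.9  26. ]
```

View pics/m1.png

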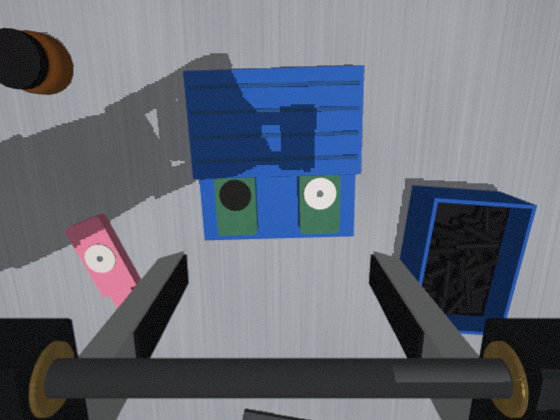

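The wrist view shows the disc carrier at (320,193), disc centre at about (604,271), and the spare at (235,195). The magazine is turned about +1.5° and the pin bin is to the right, clear of the fingers. Descending closer for the second view.

Call:
servo_tool([
  [0,0,0.5,12,-5,-37,0],
  [0,0,0.5,12,-5,-37,0],
  [0,0,0.5,12,-5,-37,0],
  [0,0,0,11,-4,-37,0],
  [0,0,0,0,0,0,0],
  [0,0,0,0,0,0,0],
])

```text
clock: 4.3
eef_pos: [603.7, 271.8, 132.3]
eef_rot: [3.14, -0.001, 1.595]
wrist_force: [-0.2, 0.2, 0.5]
finger_gap: 93.7
finger_force: 0.0
```

Run:
```python
from mag import *
import pickle
c2,im=meas('m2');c1=pickle.load(open('m1.pkl','rb'))
h=hsv(im);w=((h[...,1]<60)&(h[...,2]>150))
for q in big(w,8):
    p=cen(q) if cv2.contourArea(q)>100 else None
    if p and 200<p[0]<340 and 150<p[1]<350: print(cv2.contourArea(q),p,tri(c1,(319.7,193.1),c2,p))
```

```text
4.3 [603.7461066  271.76850626 132.28148044]
green 4796.5 (250, 186, 61, 84) box [[579.9, 291.1], [626.7, 292.2], [630.0, 222.0], [580.2, 220.8]]
green 4659.0 (122, 186, 70, 84) box [[479.7, 288.6], [530.8, 293.6], [532.8, 222.6], [478.2, 217.1]]
white 74756.5 [353.6 147.5] [658.  322.9  26. ]
white 6716.5 [ 76.3 291. ] [434.6 198.3  26. ]
white 5609.5 [262.6 409.1] [592.5  80.9  26. ]
white 741.5 [281.1 222.8] [604.9 262.2  26. ]
790.0 (280.8704641350211, 222.5740506329114) (array([601.81153366, 277.25937505,  64.90266955]), np.float64(7.170464158720294))
```

View pics/m2.png

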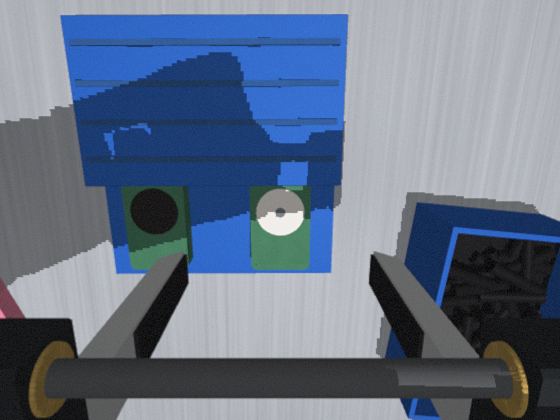

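Run:
```python
from mag import *
import pickle
c1=pickle.load(open('m1.pkl','rb'));c2=pickle.load(open('m2.pkl','rb'))
print(tri(c1,(319.7,193.1),c2,(280.5,212.2)),onz(c2,[(280.5,212.2)],26),'bin',onz(c2,[(413,205),(388,380)],70),onz(c2,[(405,213),(355,415)],0))
print('mag floor front',onz(c2,[(117,273),(331,272)],6),'roof front',onz(c2,[(85,185),(342,185)],41))
# rails: post/pivot
a=pickle.load(open('w1.pkl','rb'));b=pickle.load(open('w2.pkl','rb'))
print('post',tri(a,(412,105.5),b,(403.5,190.5)),'pivot',tri(a,(375,175),b,(372,245)))
```

```text
(array([604.12613575, 270.63972281,  23.9331967 ]), np.float64(0.5055044115457095)) [[604.21360309 270.97979995  26.        ]] bin [[691.60346066 290.24886289  70.        ]
 [689.3803987  151.75275059  70.        ]] [[712.04375587 265.61555744   0.        ]
 [685.99681951  51.26837641   0.        ]]
mag floor front [[461.16293204 206.11483983   6.        ]
 [650.65513204 211.53314299   6.        ]] roof front [[460.17864326 292.40959335  41.        ]
 [648.59518437 296.92737687  41.        ]]
post (array([ 631.66445616, -119.3478152 ,   54.94051328]), np.float64(0.16469885603526255)) pivot (array([ 611.24228066, -199.05228921,   11.58889329]), np.float64(2.8257043950199674))
```

Call:
servo_tool([
  [0,0,0,0,-1,-30,0],
  [0,0,0,0,-1,-30,0],
  [0,0,0,0.5,-1,-30,0],
  [0,0,0,0,-1,-24,0],
  [0,0,0,0,0,-10,0],
  [0,0,0,0,0,0,0],
  [0,0,0,0,0,0,0.6],
  [0,0,0,0,0,0,0.6],
  [0,0,0,0,0,0,0.6],
  [0,0,0,0,0,0,0.6],
], grip_force=25)

```text
clock: 5.6
eef_pos: [603.8, 268.1, 6.4]
eef_rot: [3.141, -0.0, 1.595]
wrist_force: [0.3, 0.3, 0.2]
finger_gap: 57.4
finger_force: 0.0
```

Call:
servo_tool([
  [0,0,0,0,0,2,0.8],
  [0,0,0,0,0,0,0.8],
  [0,0,0,0,0,0,0.8],
  [0,0,0,0,0,0,0.8],
  [0,0,0,0,0,0,0.8],
], grip_force=25)

```text
clock: 6.22
eef_pos: [603.7, 268.0, 8.2]
eef_rot: [-3.141, 0.0, 1.595]
wrist_force: [-0.3, -0.5, -1.5]
finger_gap: 48.1
finger_force: 25.0
```

Call:
servo_tool([
  [0,0,0,0,0,1.5,0.8],
  [0,0,0,0.4,-15,0,0.8],
  [0,0,0,0.6,-25,0,0.8],
  [0,0,0,0.6,-25,0,0.8],
  [0,0,0,0.6,-25,0,0.8],
  [0,0,0,0.6,-25,0,0.8],
  [0,0,0,0.2,-10,0,0.8],
  [0,0,0,0,0,0,0.8],
])

```text
clock: 7.22
eef_pos: [606.8, 142.1, 9.9]
eef_rot: [3.142, -0.0, 1.594]
wrist_force: [0.6, 1.4, -2.9]
finger_gap: 47.6
finger_force: 25.0
```

Call:
servo_tool([
  [0,0,0,0,-5,40,0.8],
  [0,0,0,0,-5,40,0.8],
  [0,0,-1.5,-8,-36,0,0.8],
  [0,0,-1.5,-8,-36,0,0.8],
  [0,0,-1.5,-8,-36,0,0.8],
  [0,0,-1.5,-8,-36,0,0.8],
  [0,0,-1.5,-8,-36,0,0.8],
  [0,0,-1.5,-8,-36,0,0.8],
  [0,0,-1.5,-8,-36,0,0.8],
  [0,0,-1.5,-8,-36,0,0.8],
  [0,0,-1.7,-4.7,-35,0,0.8],
  [0,0,0,0,0,-30,0.8],
  [0,0,0,0,0,-30,0.8],
  [0,0,0,0,0,-10,0.8],
  [0,0,0,0,0,0,0.8],
])

```text
clock: 9.1
eef_pos: [538.3, -189.5, 19.8]
eef_rot: [-3.141, -0.0, 1.357]
wrist_force: [-0.3, -1.4, -2.0]
finger_gap: 47.9
finger_force: 25.0
```

Run:
```python
from mag import *
s=manip.read_state();print(s['eef_pos'],s['eef_rot'],s['wrist_force'])
meas('n1')
```

```text
[ 538.25035987 -189.52316934   19.82701407] [-3.14116561e+00 -1.47497682e-04  1.35689894e+00] [-0.29447513 -1.36162225 -2.01827508]
9.1 [ 538.25035987 -189.52316934   19.82701407]
green 19331.5 (224, 163, 110, 196) box [[523.7, -131.7], [573.5, -142.5], [555.1, -247.4], [497.0, -234.8]]
white 30824.0 [507.2 172.4] [ 651.7 -163.6   26. ]
white 10584.0 [100.   28.4] [487.3 -65.6  26. ]
white 8871.0 [ 60.2 305.9] [ 422.9 -185.1   26. ]
white 4543.5 [278.3 273.8] [ 536.7 -191.3   26. ]
white 4301.0 [434.4 177.6] [ 618.4 -158.9   26. ]
white 2264.5 [112.6 140.9] [ 477. -111.   26.]
```

View pics/n1.png

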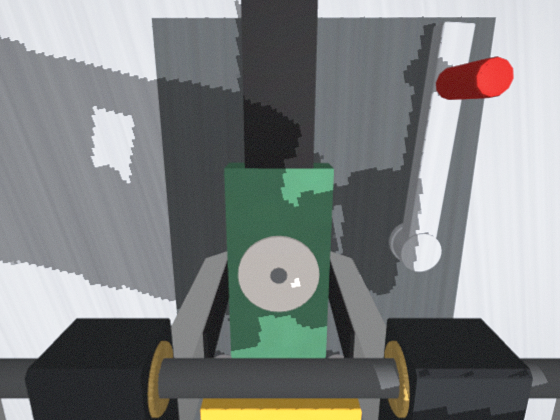

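The carrier is held above the apron, disc at (278,274). It's parallel to the plate, whose back corners are at (152,18) and (496,17). Post is at (495,76).

Run:
```python
from mag import *
import pickle
c=pickle.load(open('n1.pkl','rb'))
p=onz(c,[(152,18),(496,17)],6);d=p[1]-p[0];print(p,np.linalg.norm(d),np.degrees(np.arctan2(d[1],d[0])))
x=d/np.linalg.norm(d);y=np.array([-x[1],x[0],0]);m=p.mean(0);print('origin from corners',m-20*x-190*y)
print('disc',onz(c,[(278.3,273.8)],37.5))
print('left edge pts',onz(c,[(152,18),(176,300)],6),'post',onz(c,[(495,76)],60))
# bars in w1 / w2 with plate corners
for n,q in(('w1',[(287,53),(424,84),(352,325),(238,304)]),('w2',[(287,135),(416,161)])):
    print(n,onz(pickle.load(open(n+'.pkl','rb')),q,6).round(1).tolist())
```

```text
[[504.74428859 -61.04032625   6.        ]
 [661.34052428 -94.62581833   6.        ]] 160.15731738149285 -12.104955963696506
origin from corners [ 523.64350813 -259.41437882    6.        ]
disc [[ 537.88921221 -186.10712854   37.5       ]]
left edge pts [[ 504.74428859  -61.04032625    6.        ]
 [ 473.99907757 -203.95147463    6.        ]] post [[ 629.97860758 -118.42627246   60.        ]]
w1 [[504.0, -62.6, 6.0], [659.8, -95.7, 6.0], [593.8, -406.6, 6.0], [439.2, -374.3, 6.0]]
w2 [[504.8, -62.7, 6.0], [660.0, -93.8, 6.0]]
```

Call:
servo_tool([
  [0,0,0,1.2,-0.3,-6,0.8],
  [0,0,0,0,0,-4,0.8],
  [0,0,0,0,0,-1.2,0.8],
  [0,0,0,0,0,0,0.8],
  [0,0,0,0,0,0,0.35],
  [0,0,0,0,0,0,0.35],
  [0,0,0,0,0,0,0.35],
  [0,0,0,0,0,30,0.35],
  [0,0,0,0,0,35,0.35],
  [0,0,0,0,0,0,0.35],
])

```text
clock: 10.4
eef_pos: [540.5, -190.8, 76.2]
eef_rot: [3.137, 0.001, 1.356]
wrist_force: [-0.9, 0.8, -0.5]
finger_gap: 60.8
finger_force: 0.0
```

Call:
servo_tool([
  [0,0,0,4,18,20,0.35],
  [0,0,0,0,0,0,0.35],
  [0,0,0,0,0,0,0.35],
])

```text
clock: 10.78
eef_pos: [542.8, -172.4, 92.4]
eef_rot: [-3.14, -0.0, 1.356]
wrist_force: [-0.2, -0.1, -0.0]
finger_gap: 61.3
finger_force: 0.0
```

```bash
cat > nest.py <<'E'
from mag import *
O=np.array([523.5,-259.4]);t=np.radians(-12.15);A=np.array([[np.cos(t),np.sin(t)],[-np.sin(t),np.cos(t)]])
def N(p): return (A@(np.atleast_2d(p)[:,:2]-O).T).T
E
python3 - <<'E'
from nest import *
c,im=meas('n2');s=manip.read_state();print('tcp',N(s['eef_pos']),np.degrees(s['eef_rot'][2])-90)
h=hsv(im);g=((h[...,0]>45)&(h[...,0]<95)&(h[...,1]>70)&(h[...,2]>30)).astype(np.uint8)
q=big(g)[0]
# edges of green body by row
m=np.zeros_like(g);cv2.drawContours(m,[q],0,1,-1)
y0,hh=cv2.boundingRect(q)[1::2];print('rows',y0,hh)
L=[];Rr=[]
for r in range(y0+8,y0+hh-12,4):
    xs=np.where(m[r])[0];L.append((xs[0],r));Rr.append((xs[-1]+1,r))
l=N(onz(c,L,24));r=N(onz(c,Rr,24));mid=(l+r)/2
print('width',(r-l)[::3,0].round(1),'mid',mid[::3].round(1).tolist())
xs,ys,w,hh=cv2.boundingRect(q)
roi=im[ys:ys+hh,xs:xs+w];wm=(hsv(roi)[...,1]<70)&(hsv(roi)[...,2]>80)
for k in big(wm,2):
    p=np.array(cen(k))+[xs,ys];print(cv2.contourArea(k),p,N(onz(c,[p],26)))
E
```

```text
10.775 [ 542.83065059 -172.44213499   92.44506456]
green 9065.5 (244, 171, 72, 139) box [[503.0, -230.4], [527.4, -130.4], [573.5, -140.5], [554.4, -241.5]]
white 73151.5 [389.4 116.6] [ 625.9 -116.    26. ]
white 17495.0 [ 79.9 273. ] [ 395.8 -176.6   26. ]
white 2344.5 [384.7 191.6] [ 616.4 -163.7   26. ]
white 1599.5 [131.9 121.3] [465.4 -84.1  26. ]
white 1058.5 [276.4 257.3] [ 535.4 -194.5   26. ]
white 669.0 [191.8 409.4] [ 441.4 -307.9   26. ]
tcp [[ 0.54774431 88.97367032]] -12.295100749812619
rows 171 139
width [48.2 47.9 48.4 48.1 47.9 47.6 48.1 48.5 49.  48. ] mid [[0.6, 121.5], [0.2, 113.3], [0.2, 104.9], [0.6, 96.4], [0.2, 87.8], [-0.1, 78.9], [-0.1, 69.9], [-0.2, 60.8], [-0.2, 51.5], [-0.2, 42.0]]
2255.0 [278.76186253 246.35284553] [[-0.3064713  74.20543696]]
183.5 [313.68392371 276.24613987] [[24.62701539 51.3984033 ]]
```

Call:
servo_tool([
  [0,0,0,8,36.7,0,0.35],
  [0,0,0,7.5,36.7,0,0.35],
  [0,0,0,0,0,-30,0.35],
  [0,0,0,0,0,-30,0.35],
  [0,0,0,0,0,-16,0.35],
  [0,0,0,0,0,-8,0.35],
  [0,0,0,0,0,0,0.35],
  [0,0,0,0,0,0,0.9],
  [0,0,0,0,0,0,0.9],
  [0,0,0,0,0,0,0.9],
  [0,0,0,0,0,0,0.9],
  [0,0,0,0,0,0,0.9],
], grip_force=25)

```text
clock: 12.32
eef_pos: [558.9, -98.9, 9.8]
eef_rot: [3.141, 0.0, 1.356]
wrist_force: [-1.4, 0.5, 4.1]
finger_gap: 29.7
finger_force: 25.0
```

Run:
```python
from nest import *
s=manip.read_state();print('tcp',N(s['eef_pos']),np.degrees(s['eef_rot'][2])-90)
```

```text
tcp [[  0.83327437 164.38552106]] -12.28629729776604
```

Call:
servo_tool([
  [0,0,0,-3.0,-9.7,0.3,0.9],
  [0,0,0,-2.1,-9.8,0,0.9],
  [0,0,0,-2.1,-9.8,0,0.9],
  [0,0,0,-2.1,-9.8,0,0.9],
  [0,0,0,-2.1,-9.8,0,0.9],
  [0,0,0,0,0,0,0.9],
])

```text
clock: 13.08
eef_pos: [547.1, -148.8, 9.8]
eef_rot: [-3.142, 0.001, 1.355]
wrist_force: [-0.7, -1.6, 0.7]
finger_gap: 29.8
finger_force: 25.0
```

Nose is in the channel with low forces; continuing.

Call:
servo_tool([
  [0,0,0,-2.1,-9.8,0,0.9],
  [0,0,0,-2.1,-9.8,0,0.9],
  [0,0,0,-2.1,-9.8,0,0.9],
  [0,0,0,-2.1,-9.8,0,0.9],
  [0,0,0,-2.1,-9.8,0,0.9],
  [0,0,0,-2.1,-9.8,0,0.9],
  [0,0,0,-1.5,-6.8,0,0.9],
  [0,0,0,0,0,0,0.9],
])

```text
clock: 14.08
eef_pos: [533.1, -214.2, 9.9]
eef_rot: [3.141, 0.001, 1.356]
wrist_force: [0.1, -2.7, 0.3]
finger_gap: 30.3
finger_force: 25.0
```

Call:
servo_tool([
  [0,0,0,-0.3,-1.5,0,0.9],
  [0,0,0,-0.3,-1.5,0,0.9],
  [0,0,0,-0.3,-1.5,0,0.9],
  [0,0,0,-0.2,-1,0,0.9],
  [0,0,0,0,0,0,0.9],
])

```text
clock: 14.7
eef_pos: [532.2, -218.9, 9.9]
eef_rot: [3.142, 0.0, 1.356]
wrist_force: [0.8, 0.8, 2.3]
finger_gap: 30.2
finger_force: 25.0
```

Call:
servo_tool([
  [0,0,0,-0.2,-1,0,0.9],
  [0,0,0,-0.2,-1,0,0.9],
  [0,0,0,0,0,0,0.9],
])

```text
clock: 15.08
eef_pos: [532.0, -219.6, 9.8]
eef_rot: [-3.141, -0.002, 1.357]
wrist_force: [3.6, 11.1, 3.9]
finger_gap: 29.9
finger_force: 25.0
```

Call:
servo_tool([
  [0,0,0,-0.2,-0.8,0,0.9],
  [0,0,0,0,0,0,0.9],
  [0,0,0,0,0,0,0.4],
  [0,0,0,0,0,0,0.4],
  [0,0,0,0,0,0,0.4],
  [0,0,0,0,10,30,0.4],
  [0,0,0,0,15,40,0.4],
  [0,0,0,0,0,40,0.4],
  [0,0,0,0,0,0,0.4],
  [0,0,0,0,0,0,0.4],
])

```text
clock: 16.32
eef_pos: [531.1, -196.7, 119.0]
eef_rot: [-3.141, -0.0, 1.356]
wrist_force: [-1.1, 0.6, -0.2]
finger_gap: 56.5
finger_force: 0.0
```

Run:
```python
from nest import *
c,im=meas('n3');s=manip.read_state();print('tcp',s['eef_pos'],N(s['eef_pos']))
h=hsv(im)
e=proj(c,np.r_[O+A.T@np.array([0,-50]),26]);print('expected window px',e)
y=(h[...,0]>15)&(h[...,0]<32)&(h[...,1]>150)&(h[...,2]>100)
for q in big(y,2): print('bar',N(onz(c,cv2.boxPoints(cv2.minAreaRect(q)),40)).mean(0),cen(q))
x0,y0=e[0].astype(int);cv2.imwrite('pics/n3c.png',im)
t=(h[...,1]<70)&(h[...,2]>90)
for q in big(t,30):
    if cv2.contourArea(q)>100:
        p=np.array(cen(q)); 
        if np.hypot(*(p-e[0]))<30: print('disc',cv2.contourArea(q),p,N(onz(c,[p],26)))
```

```text
16.325 [ 531.13391976 -196.67474458  118.98360714]
green 345.5 (257, 280, 59, 14) box [[501.7, -245.9], [547.1, -255.8], [544.9, -267.1], [499.1, -257.1]]
white 65463.0 [404.2 128. ] [ 630.7 -152.4   26. ]
white 21996.5 [ 83.9 264.7] [ 372.1 -203.3   26. ]
white 2657.5 [270.8 411.8] [ 484.8 -372.4   26. ]
white 2078.0 [386.3 148.1] [ 616.5 -163.7   26. ]
white 1641.0 [138.7 114.3] [ 449.9 -103.5   26. ]
white 1153.5 [285.4 343.1] [ 512.1 -306.4   26. ]
tcp [ 530.99630028 -196.60442947  118.58794981] [[-5.88831155 62.96670536]]
expected window px [[286.91687303 344.88918886]]
bar [-0.39730144 -9.70731618] (286.4366141925359, 311.0186847138443)
bar [ -0.46709943 -95.21032958] (285.94798227198504, 402.18264520643805)
disc 1235.0 [285.36005398 343.37651822] [[ -1.30878657 -48.5376178 ]]
```

View pics/n3c.png

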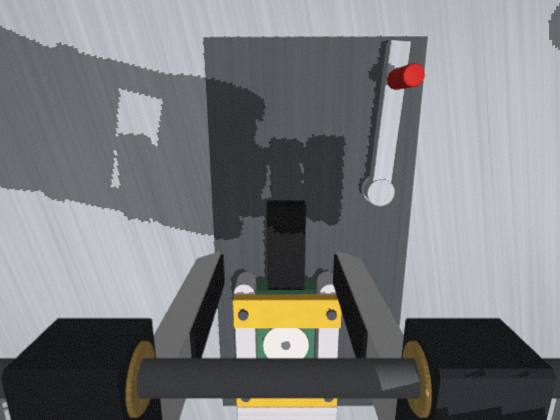

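Disc shows in the window at (285,343), within about 1.5 mm of expected, and the tail sits between the finger tips, so the carrier is home. Post is at (410,75). Planning the latch push with closed fingers.

Run:
```python
from nest import *
p=manip.read_state()['eef_pos'][:2]
W=lambda q:O+A.T@np.array(q)
s=W([109,161]);print('to start',(s-p).round(1),'oil?')
pv=np.array([70,80.]);k=19.5;cur=s
def F(th,k): return pv+80*np.array([-np.cos(th),np.sin(th)])-k*np.array([-np.sin(th),-np.cos(th)])
for a in [93,84,75,66,57,48,39,30,21,12,6,3,0]:
    w=W(F(np.radians(a),k)).round(1);print(a,(w-cur).round(1).tolist(),w);cur=w
```

```text
to start [132.9  71.7] oil?
93 [-15.4, 1.1] [ 648.5 -123.8]
84 [-11.8, 5.3] [ 636.7 -118.5]
75 [-12.4, 3.4] [ 624.3 -115.1]
66 [-12.9, 1.5] [ 611.4 -113.6]
57 [-12.9, -0.6] [ 598.5 -114.2]
48 [-12.6, -2.6] [ 585.9 -116.8]
39 [-12.1, -4.6] [ 573.8 -121.4]
30 [-11.3, -6.4] [ 562.5 -127.8]
21 [-10.0, -8.1] [ 552.5 -135.9]
12 [-8.8, -9.5] [ 543.7 -145.4]
6 [-4.9, -7.1] [ 538.8 -152.5]
3 [-2.2, -3.7] [ 536.6 -156.2]
0 [-1.9, -3.8] [ 534.7 -160. ]
```

Call:
servo_tool([
  [0,0,0,33,18,0,1],
  [0,0,0,33,18,0,1],
  [0,0,0,33,18,0,1],
  [0,0,0,34,18,0,1],
  [0,0,0,0,0,0,1],
  [0,0,0,0,0,-40,1],
  [0,0,0,0,0,-40,1],
  [0,0,0,0,0,-6,1],
  [0,0,0,0,0,0,1],
])

```text
clock: 17.5
eef_pos: [664.5, -125.1, 34.5]
eef_rot: [3.141, 0.0, 1.356]
wrist_force: [1.0, 0.3, -0.3]
finger_gap: 0.7
finger_force: 0.0
```

Call:
servo_tool([
  [0,0,0,-8,0.6,-1,1],
  [0,0,0,-8,0.7,0,1],
  [0,0,9,-11.8,5.3,0,1],
  [0,0,9,-12.4,3.4,0,1],
  [0,0,9,-12.9,1.5,0,1],
  [0,0,9,-12.9,-0.6,0,1],
  [0,0,9,-12.6,-2.6,0,1],
  [0,0,9,-12.1,-4.6,0,1],
  [0,0,0,0,0,0,1],
])

```text
clock: 18.62
eef_pos: [573.4, -121.1, 33.7]
eef_rot: [3.141, 0.001, 2.297]
wrist_force: [1.3, 0.7, 0.5]
finger_gap: 0.3
finger_force: 0.0
```

Call:
servo_tool([
  [0,0,9,-11.3,-6.4,0,1],
  [0,0,9,-10,-8.1,0,1],
  [0,0,9,-8.8,-9.5,0,1],
  [0,0,6,-4.9,-7.1,0,1],
  [0,0,3,-2.2,-3.7,0,1],
  [0,0,0,0,0,0,1],
])

```text
clock: 19.38
eef_pos: [536.9, -155.8, 33.2]
eef_rot: [-3.142, 0.001, 2.923]
wrist_force: [-0.5, 0.2, 0.6]
finger_gap: 0.4
finger_force: 0.0
```

Run:
```python
from nest import *
c,im=meas('l1');h=hsv(im)
print(N(manip.read_state()['eef_pos']))
red=((h[...,0]<8)|(h[...,0]>172))&(h[...,1]>150)&(h[...,2]>60)
for q in big(red,2): print(cv2.boundingRect(q),cen(q),N(onz(c,[cen(q)],50)))
```

```text
19.375 [ 536.90807917 -155.80266355   33.21113541]
green 757.0 (80, 228, 29, 88) box [[495.2, -256.4], [496.8, -244.3], [546.2, -257.5], [544.6, -270.5]]
white 38062.0 [503.7 196.2] [524.6 -37.   26. ]
white 37548.5 [118.4  76.8] [ 427.6 -210.    26. ]
white 5644.5 [351.7  79.2] [ 452.3 -103.5   26. ]
white 2998.0 [477.9 409.1] [655.2 -59.7  26. ]
white 2248.5 [ 80.5 411.6] [ 604.9 -295.7   26. ]
white 1370.0 [ 12.4 281.5] [ 515. -301.   26.]
[[ -8.68720345 104.24381188]]
(220, 250, 33, 54) (236.4186440677966, 277.1887005649717) [[-12.77445084  82.67019945]]
```

Call:
servo_tool([
  [0,0,0,-0.4,-2,0,1],
  [0,0,0,-0.4,-2,0,1],
  [0,0,0,0,0,0,1],
])

```text
clock: 19.8
eef_pos: [536.1, -158.8, 32.9]
eef_rot: [3.14, -0.0, 2.926]
wrist_force: [0.7, 7.7, 1.9]
finger_gap: 0.5
finger_force: 3.9
```

Call:
servo_tool([
  [0,0,0,-0.3,-1.5,0,1],
  [0,0,0,0,0,0,1],
])

```text
clock: 20.05
eef_pos: [536.0, -159.1, 32.9]
eef_rot: [3.138, -0.0, 2.927]
wrist_force: [3.5, 17.7, 2.8]
finger_gap: 0.4
finger_force: 8.8
```

Hard stop felt. Backing off and rising for a check view.

Call:
servo_tool([
  [0,0,0,1.5,7,0,1],
  [0,0,0,3,14,0,1],
  [0,0,0,0,0,45,1],
  [0,0,0,0,0,45,1],
  [0,0,-9,0,0,45,1],
  [0,0,-10,0,-10,0,0.3],
  [0,0,-10,0,-10,0,0.3],
  [0,0,-10,0,-10,0,0.3],
  [0,0,-10,0,-10,0,0.3],
  [0,0,-10,0,-10,0,0.3],
  [0,0,-10,0,-10,0,0.3],
  [0,0,-10,0,-10,0,0.3],
  [0,0,-10,0,0,0,0.3],
  [0,0,0,0,0,0,0.3],
  [0,0,0,0,0,0,0.3],
])

```text
clock: 21.92
eef_pos: [540.2, -209.9, 167.8]
eef_rot: [-3.142, 0.0, 1.378]
wrist_force: [0.2, -0.2, 0.1]
finger_gap: 65.8
finger_force: 0.0
```

Run:
```python
from nest import *
c,im=meas('f1');h=hsv(im)
red=((h[...,0]<8)|(h[...,0]>172))&(h[...,1]>150)&(h[...,2]>60)
for q in big(red,3): print('red',cv2.boundingRect(q),cen(q),N(onz(c,[cen(q)],50)))
print('expect window',proj(c,np.r_[O+A.T@np.array([0,-50]),26]),'post top',proj(c,np.r_[O+A.T@np.array([-10,80]),60]),'pivot',proj(c,np.r_[O+A.T@np.array([70,80]),24]),'arm tip',proj(c,np.r_[O+A.T@np.array([-35,80]),23]))
```

```text
21.925 [ 540.15244721 -209.89542836  167.83861212]
green 786.5 (245, 287, 51, 43) box [[481.9, -331.6], [491.7, -287.3], [538.2, -296.4], [530.1, -341.0]]
white 61879.0 [419.7 145. ] [ 665.5 -185.5   26. ]
white 25139.0 [ 87.3 246.6] [ 359.5 -219.3   26. ]
white 4142.5 [278.6 409.4] [ 496.2 -430.5   26. ]
white 1761.0 [143.2 111.8] [ 443.8 -114.7   26. ]
white 1061.0 [270.  303.6] [ 511.8 -308.    26. ]
white 635.5 [234.9 306.6] [ 478.1 -304.7   26. ]
red (251, 161, 18, 22) (260.066301703163, 172.06508515815082) [[-10.43657892  80.42931344]]Traceback (most recent call last):
  File "<stdin>", line 4, in <module>
  File "d.py", line 6, in cen
    m=cv2.moments(c);return (m['m10']/m['m00'],m['m01']/m['m00'])
                             ~~~~~~~~^~~~~~~~~
ZeroDivisionError: float division by zero
```

View pics/f1.png

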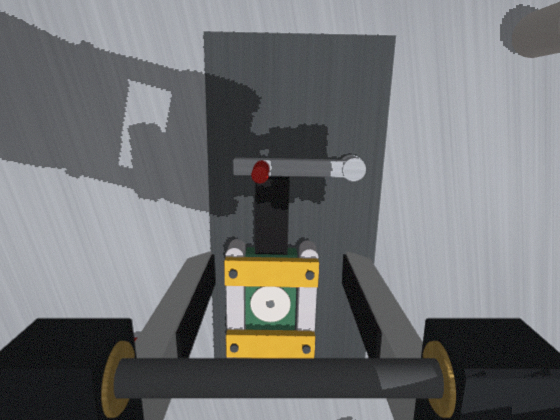

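The latch arm lies straight across behind the tail, with the post at nest (-10.4, 80.4) against an expected (-10, 80). The disc at (270,303) is centred in the window, and the arm is clear of everything.

```bash
python3 -c "
from cell import manip;print(manip.sign_off())"
```

```text
the job is handed in; nothing more can be done
None
```

The job is handed in at about 22 s on the robot's clock: the white-disc carrier is fully home with its disc centred in the window, the latch is shut behind its tail, and nothing else was touched. The sign-off gave no verdict, so this rests on my last wrist picture and the end-stop forces I felt.

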